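# Line up a ring case's hinge for its pin

## Task

Pull the upper drawer of the small wooden chest out to its stop, lift out the ring-case lid that lies in it, and bring the lid's single brass hinge knuckle in between the two knuckles of the clamped case so that the three holes line up well enough to push a pin through. Do not force the parts against each other, leave the loose things on the bench where they are, and finish still gripping the lid, holding it motionless in that position: do not put it down or let go.

Things in the scene. Friction and masses are not known exactly. Their poses are not given: they have to be found in the camera images.
- chest_drawer0 (a joint): How far the chest's upper drawer is pulled out, in m: 0 shut, 0.1256 at its stop. It slides horizontally, stiff by about 1 N, and starts shut or up to 20 mm out.
- chest_drawer0_handle (a point): Middle of the upper drawer's handle: a level round steel bar along y, 11 mm thick, 120 mm long, 35 mm in front of the drawer, 112 mm above the bench; it moves with the drawer. Axes as the chest's: pull towards -x. Two stand-offs 51 mm either side of the middle; between them the space behind the bar is free.
- chest: Fixed wooden chest of two drawers, 190 (x) by 240 (y) by 150 mm high. Origin: centre of its underside; its front looks to its -x. The upper drawer is an open tray, inside 145 (x) by 198 mm (y), inner floor 85 mm above the bench, side walls up to 128 mm and front up to 138 mm above the bench. The lid lies in it.
- lid: Loose wooden lid of a ring case, a shallow open tray lying open side up: 64 (x) by 50 (y) by 20 mm (z), walls 6 mm, about 60 to 130 g. Origin: centre of its underside, z up. Its brass hinge knuckle stands out beyond its +x end. Grip it by its two long sides (50 mm apart along y).
- lid_knuckle (a point): Centre of the hole of the lid's knuckle, 46 mm in x and 20 mm in z from the lid's origin. The knuckle is a brass tube 20 mm long along the lid's y, 16 mm outside diameter, hole 10 mm. Axes as the lid's.
- case: Fixed clamp stand with the lower half of the ring case, open side up. Origin: centre of the underside of its 90 by 90 mm foot. The case, 64 (x) by 50 (y) mm, is centred over it, rim 110 mm above the bench, nothing higher but knuckles (118). Hinge side: -x. Holes lined up, lid level, open side up, its axes along the case's: lid origin at x -92, y 0, z +90 mm from here, in free air.
- case_knuckle (a point): Midpoint of the gap between the case's two knuckles, on their axis; the lid's knuckle centre belongs here. 46 mm to -x, 110 mm up from the case's origin; same axes. Knuckles: brass tubes along y, 16 mm outside, hole 10, each 12 long, 26 mm apart, gap open above, below and to -x. The lid's 20 mm knuckle fits with 3 mm at each end and 3.5 mm to the plate behind.
- pin_block: Bystander: loose wooden block 50 by 30 by 20 mm with two upright 5 mm steel pins, 50 mm high in all. Origin: centre of its underside.
- tin: Bystander: loose round brass dish, 60 mm across, 20 mm high. Origin: centre of its underside.
- driver: Bystander: loose screwdriver with a wooden handle, 150 mm long along its x, lying on the bench. Origin: under its middle.
Not all that is in view belongs to the job. What is meant by the case is not turquoise, and is the larger of those in its own colour.

How it is judged:
By the outcome, as a careful person would: the job done as asked, in the order asked, and still so for the second after the job is handed in, while the arm keeps its last pose, push and grip.
It also fails if it takes over 58 s, if anything falls off the work surface, if the arm or the gripper's body presses on something with over 40 N, if the wrist force passes 120 N, or if a joint passes its speed limit or range.

## Robot

A 6-joint arm with a two-finger parallel gripper is mounted at the origin on the work surface. World frame = base frame: x ahead of the robot, y to its left, z up, the work surface at z = 0. Lengths are in m, angles in degrees, forces in N, time in s.
With the tool pointing down it reaches from about 0.25 to 0.725 m from the base axis. Payload 9.7 kg.
Tool frame: the origin (TCP) lies midway between the tips of the shut fingers; the grasp point (between the pads) lies 19 mm behind it; z points along the fingers, y is the line along which they close (so a half turn about z gives the same grasp; the last joint's range is limited). The gripper opens to 85 mm and grips with 20 to 120 N. Pads are 22 mm wide; open, the fingers measure 114 mm over their backs; the gripper's body (76 mm by 85 mm) begins 54 mm behind the grasp point. The pads swing forward as they close: fully open they stand 13 mm farther back than shut.
Start: joints at [76.433, 4.979, 10.078, 95.1, 0, 90], TCP at [0.129, 0.535, 0.198] pointing down, gripper open.
Joint ranges: [-179.16, 179.16], [-48.56, 103.87], [-65.8, 70.77], [-126.05, 130.52], [-82.76, 87.17], [-180, 180]. Speed limits (degrees/s): [127.2, 127.2, 147.25, 180, 180, 180].

## Interface

Orientations are given as [roll, pitch, yaw] about the fixed x, y, z axes, in that order (R = Rz(yaw) Ry(pitch) Rx(roll)).
In Python, from workcell import * gives the robot as it stands.
- The arm moves only by the tool servo_tool, never from a script. Its argument "moves" is a list of rows, each a list of 4 numbers: the shift along the world's x, y, z in cm, then the turn about the world's z in rad. A call has 1 to 20 rows; each row is the pose to reach, as a shift and turn from the pose commanded when the call began; what a row does not reach only later rows make up. A row lasts 1/12 s, in which the tool goes at most 41.7 mm and 7.16 degrees, less where a joint would pass 70% of its speed; a pose out of reach is approached as far as the arm can. A call with a gripper value outside its range is refused whole. "claw" is the closure, from 0 (fully open) to 1 (shut), set as the call begins (left out, the last holds). The fingers move at their own pace and stop on an object; "force" is the grip in N (left out, the last holds). Time passes only in rows, so rows that repeat a pose let the fingers close. It gives the time, the measured TCP pose, the force, the opening and the grip force at its end, in the units of the state.
- get_obs(): the state, without advancing time (a new reading comes with each control period).
- camera(name): name is "scene" or "top" or "wrist"; returns the picture (420x560x3 uint8, red, green, blue); there is no depth.
- get_calibration(name): a dict with "fx", "fy", "cx", "cy" (pixels), "rvec" (rotation vector, rad) and "tvec" (3), from world to camera coordinates, as OpenCV has them; the wrist camera has in their place "tool_from_camera" (4x4, takes a point from camera to tool coordinates, whose origin is the TCP and whose axes are the flange's). Camera axes: x right, y down, z forward; pixel columns grow to the right and rows downward; lengths in m; the calibration is good to about 2 mm. A picture is of the moment at which its call begins: read the wrist's pose just before it. get_calibration takes no time and is no camera call.
- job_done(): hands the job in; it is judged then, once.
The state is a dict: "time": time; "q": joint angles; "qd": joint speeds; "joint_efforts": joint torques, N m; "ee_pos": TCP position; "tcp_rot": TCP orientation; "wrist_force": force on the tool from outside, world axes, zero at the start; "torque": the same for the moment, N m; "opening": finger opening in m; "grasp_force": force on a finger pad.
Only numpy, scipy, OpenCV 4.12 (cv2) and the standard library are available. Lean on these libraries where they do the work, as an engineer would, in place of code of your own. Each camera call takes 0.05 s, during which the arm holds its last target. There are 200 camera calls.

## Working session

There is one attempt and no reset: what is moved stays moved. The work goes in short steps, Python scripts to look and compute and a tool call to move; the robot and the scene stay as the last step left them, time stands still between calls to the robot, and variables do not carry over. Pictures are saved under pics/ and viewed, at most 10 in all, crops included, and the job is handed in when it is done.

Besides the shell and the picture viewer there is one more tool, called after "Emit:" by a JSON object that holds its "name" and its "arguments". servo_tool: Moves the arm, as the interface text tells. Its arguments: {"type":"object","properties":{"moves":{"type":"array","items":{"type":"array","items":{"type":"number"}}},"claw":{"type":"number"},"force":{"type":"number"}},"required":["moves"]}

```bash
mkdir -p pics
cat > h.py <<'E'
from workcell import *
import numpy as np, cv2
from scipy.spatial.transform import Rotation as R
def cam(name):
    c=get_calibration(name); K=np.array([[c["fx"],0,c["cx"]],[0,c["fy"],c["cy"]],[0,0,1.]])
    if name=="wrist":
        o=get_obs(); T=np.eye(4); T[:3,:3]=R.from_euler('xyz',o["tcp_rot"],degrees=True).as_matrix(); T[:3,3]=o["ee_pos"]
        M=np.linalg.inv(T@np.array(c["tool_from_camera"])); return K,M[:3,:3],M[:3,3]
    return K,R.from_rotvec(np.ravel(c["rvec"])).as_matrix(),np.ravel(c["tvec"])
def ray(C,uv):
    K,r,t=C; d=r.T@np.linalg.solve(K,[uv[0],uv[1],1]); return -r.T@t,d
def onz(C,uv,z):
    o,d=ray(C,uv); return o+d*(z-o[2])/d[2]
def proj(C,p):
    K,r,t=C; q=K@(r@np.asarray(p)+t); return q[:2]/q[2]
def tri(C1,u1,C2,u2):
    o1,d1=ray(C1,u1);o2,d2=ray(C2,u2)
    s=np.linalg.lstsq(np.c_[d1,-d2],o2-o1,rcond=None)[0]; a=o1+s[0]*d1;b=o2+s[1]*d2
    return (a+b)/2,np.linalg.norm(a-b)
def shot(name,f):
    C=cam(name); im=camera(name); cv2.imwrite("pics/"+f,im[...,::-1]); return C,im
E
python3 - <<'E'
from h import *
for n in("scene","top"):
    C,im=shot(n,n+"0.png"); print(n,C[0][0,0],(-C[1].T@C[2]).round(3))
o=get_obs(); print(o)
a=cv2.imread("pics/scene0.png");b=cv2.imread("pics/top0.png")
E
```

```text
scene 409.60358107211096 [0.994 0.22  0.9  ]
top 413.46517833807275 [ 0.449 -0.094  1.167]
{'time': 0.1, 'q': array([7.64317996e+01, 5.00997291e+00, 1.00386906e+01, 9.50997430e+01,
       1.24620952e-03, 9.00004073e+01]), 'qd': array([-0.07163975, -0.04890867,  0.09965693, -0.00577972, -0.0310191 ,
       -0.03900915]), 'joint_efforts': array([-1.46339953e-04, -5.21561694e+01,  4.65651369e+01,  1.58588175e-02,
       -2.42874052e-06,  5.68345669e-06]), 'ee_pos': array([0.12896656, 0.53441092, 0.19723185]), 'tcp_rot': array([-1.79928975e+02, -1.24570361e-03,  1.66431391e+02]), 'wrist_force': array([ 0.030148  ,  0.59913086, -0.26794075]), 'torque': array([ 0.01104531, -0.04275244,  0.08505458]), 'grasp_force': 0.0, 'opening': 0.08547284821737541}
```

View pics/scene0.png

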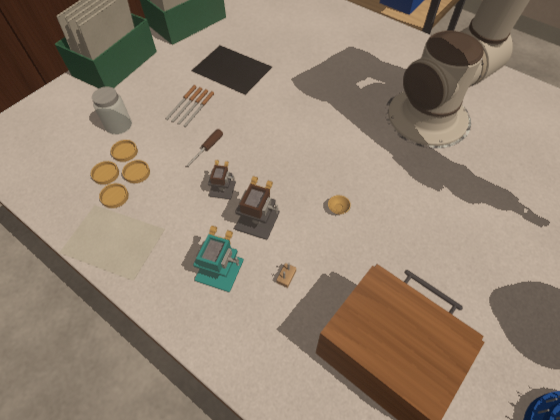

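View pics/top0.png

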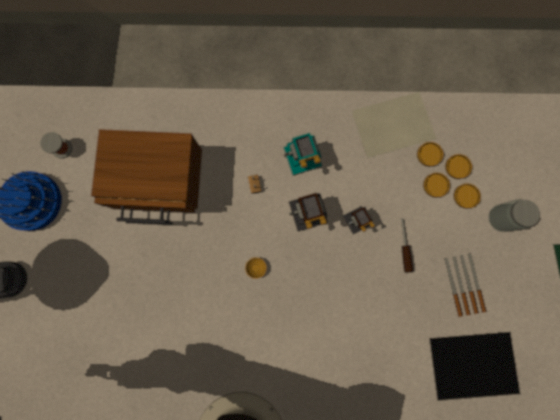

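The scene shows three clamp stands: turquoise at scene (217,255)/top (303,153), large brown at (257,207)/(310,212), and small brown at (221,180)/(360,220). The large brown one fits: it is not turquoise and is the larger of the two in its colour. The chest is at scene (400,345)/top (147,170), with its handle near scene (433,290)/top (160,215). I'll confirm with one enlarged crop.

Run:
```python
import cv2,numpy as np
a=cv2.imread("pics/scene0.png")[160:250,190:290];b=cv2.imread("pics/top0.png")[180:240,280:380];c=cv2.imread("pics/scene0.png")[250:340,380:490];d=cv2.imread("pics/top0.png")[120:235,85:215]
f=lambda i:cv2.resize(i,(400,300),interpolation=cv2.INTER_CUBIC)
cv2.imwrite("pics/crop1.png",np.vstack([np.hstack([f(a),f(b)]),np.hstack([f(c),f(d)])]))
```

```text
(no output)
```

View pics/crop1.png

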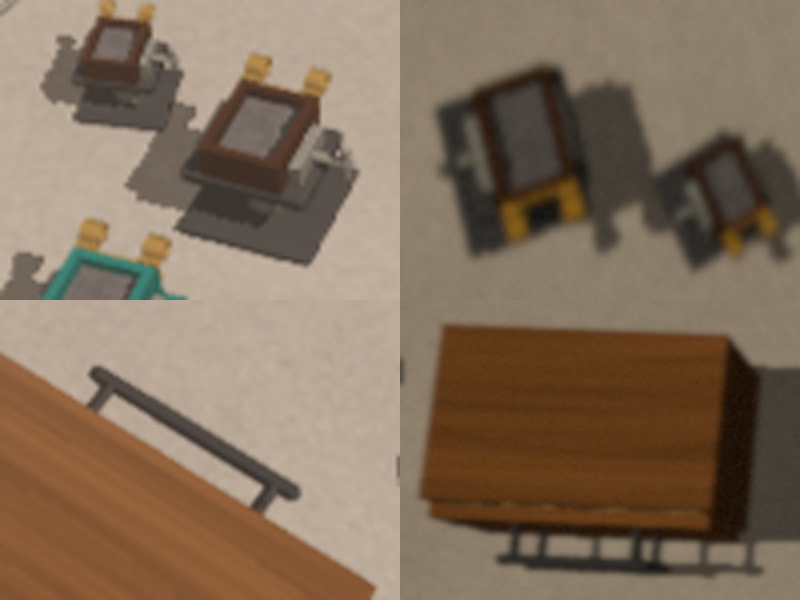

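The crop shows the large brown case with its knuckles at top (309,224) and (322,221). In the scene view the handle bar runs from (407,272) to (460,308).

Run:
```python
from h import *
S=cam("scene");T=cam("top")
a,b=onz(S,(406.7,271.6),.112),onz(S,(460.3,307.6),.112); print("handle",a,b,(a+b)/2,np.linalg.norm(a-b),"dir",np.degrees(np.arctan2(*(b-a)[1::-1])))
print("top",onz(T,(118.2,218.9),.112),"proj ends in top",proj(T,a),proj(T,b))
# chest top corners
print("chest top corners",[onz(S,p,.15).round(3) for p in((378,268),(481,343))],[onz(T,p,.15).round(3) for p in((99,130),(193,133))])
k=[tri(S,(254.5,180.4),T,(308.75,224.4)),tri(S,(269.3,184.6),T,(322,221))]
k2=[tri(S,(254.5,180.4),T,(322,221)),tri(S,(269.3,184.6),T,(308.75,224.4))]
print(k,k2)
print("tin",onz(T,(257,267),.01),"block",onz(T,(255,185),.02),"driver",onz(T,(406,245),.01))
for n in [c for c in ("wrist",)]: print(get_calibration(n)["tool_from_camera"])
```

```text
handle [0.557833   0.20287871 0.112     ] [0.56197679 0.32516028 0.112     ] [0.5599049 0.2640195 0.112    ] 0.12235175744799882 dir 88.05914572741584
top [0.56203164 0.32437915 0.112     ] proj ends in top [165.01224373 221.50757517] [117.89720612 218.91481929]
chest top corners [array([0.607, 0.154, 0.15 ]), array([0.622, 0.378, 0.15 ])] [array([0.787, 0.377, 0.15 ]), array([0.783, 0.135, 0.15 ])]
[(array([ 0.56725653, -0.17990155,  0.12540771]), np.float64(0.03507950801010385)), (array([ 0.55973814, -0.18635035,  0.10339617]), np.float64(0.034376401043115845))] [(array([ 0.56836559, -0.20145822,  0.11150456]), np.float64(0.002371026437397113)), (array([ 0.55788329, -0.16621389,  0.11277884]), np.float64(0.0007785642501108506))]
tin [ 0.44732229 -0.03167781  0.01      ] block [ 0.6763251 -0.0199446  0.02     ] driver [ 0.51696394 -0.44403394  0.01      ]
[[ 8.08822117e-05 -9.53024039e-01 -3.02894658e-01  7.74720632e-02]
 [ 9.99999031e-01 -3.43794642e-04  1.34874182e-03  4.46575960e-04]
 [-1.38951694e-03 -3.02894474e-01  9.53023088e-01 -1.75266968e-01]
 [ 0.00000000e+00  0.00000000e+00  0.00000000e+00  1.00000000e+00]]
```

Emit:
{"name": "servo_tool", "arguments": {"moves": [[1,-0.6,0,-0.03],[3,-1.9,0,-0.1],[6,-3.8,0,-0.2],[9,-5.6,0,-0.3],[12,-7.5,0,-0.4],[15,-9.4,0,-0.5],[18,-11.3,0,-0.6],[21,-13.2,0,-0.7],[24,-15,0,-0.8],[27,-16.9,0,-0.9],[30,-18.8,0,-1.0],[33,-20.7,0,-1.1],[36,-22.6,0,-1.2],[39,-24.4,0,-1.28],[41,-25.7,0,-1.33],[42.5,-26.6,0,-1.36],[43.1,-27,0,-1.368],[43.1,-27,0,-1.368],[43.1,-27,0,-1.368]], "claw": 0.7, "force": 40}}

```text
time: 1.68
ee_pos: [0.5597, 0.2645, 0.1977]
tcp_rot: [-180.0, 0.0, 88.1]
wrist_force: [-0.2, 0.4, -0.5]
opening: 0.0257
grasp_force: 0.0
```

Run:
```python
from h import *
o=get_obs();print(o["ee_pos"],o["tcp_rot"],o["opening"],o["time"],o["q"].round(1))
C,im=shot("wrist","w1.png")
print(proj(C,(.5578,.2029,.112)),proj(C,(.562,.3252,.112)),proj(C,o["ee_pos"]))
```

```text
[0.55965075 0.26447306 0.1976672 ] [-1.79958409e+02  9.88420956e-03  8.80517857e+01] 0.02567162497764132 1.6833 [ 25.3  14.9  21.4  96.5   0.  117.2]
[273.55774536 265.86134518] [273.62994324 133.74755195] [273.03264539 243.27506842]
```

View pics/w1.png

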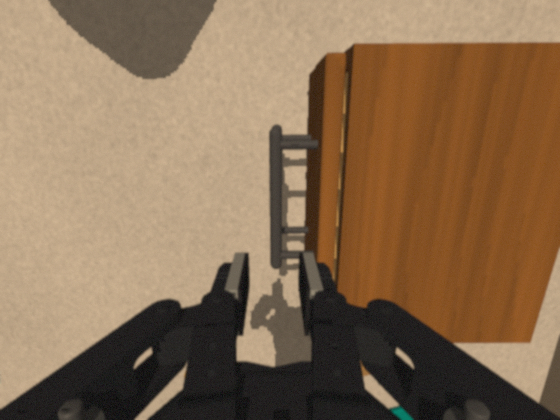

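The bar at (276,128–266) lies centred between the fingers (243 and 303), and the drawer front is clear. I'm descending.

Emit:
{"name": "servo_tool", "arguments": {"moves": [[0.05,0,-1,0],[0.1,0,-2.5,0],[0.1,0,-4,0],[0.1,0,-5.5,0],[0.1,0,-7,0],[0.1,0,-8.2,0],[0.1,0,-9,0],[0.1,0,-9.5,0],[0.1,0,-9.5,0],[0.1,0,-9.5,0]]}}

```text
time: 2.57
ee_pos: [0.561, 0.2648, 0.1033]
tcp_rot: [180.0, -0.0, 88.1]
wrist_force: [0.3, 0.2, 0.7]
opening: 0.0255
grasp_force: 0.0
```

Emit:
{"name": "servo_tool", "arguments": {"moves": [[0,0,0,0],[0,0,0,0],[0,0,0,0],[0,0,0,0],[0,0,0,0]], "claw": 1, "force": 40}}

```text
time: 2.98
ee_pos: [0.5612, 0.2647, 0.1031]
tcp_rot: [180.0, -0.0, 88.0]
wrist_force: [0.4, -0.1, -0.5]
opening: 0.0003
grasp_force: 0.0
```

Run:
```python
from h import *
o=get_obs();print(o["ee_pos"],o["opening"],o["time"],o["grasp_force"])
C,im=shot("wrist","w2.png");C2,im2=shot("scene","s2.png")
cv2.imwrite("pics/c2.png",np.hstack([cv2.resize(im[...,::-1],(400,300)),cv2.resize(im2[200:350,360:560,::-1],(400,300),interpolation=cv2.INTER_CUBIC)]))
```

```text
[0.56115919 0.26467103 0.10310251] 0.00025558044534392714 2.9833 0.0
```

View pics/c2.png

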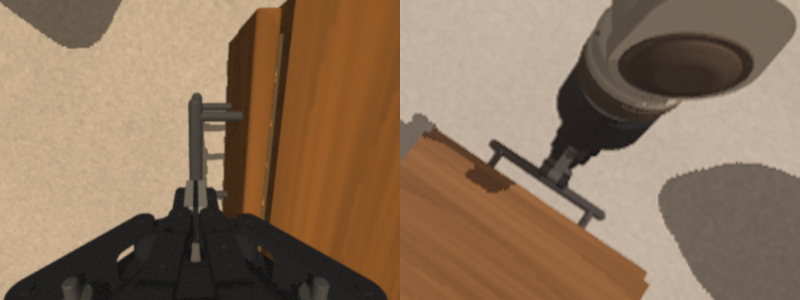

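The wrist view shows the shut finger tips lying over the bar. They are too shallow and closed on nothing, so I'll open, go about 10 mm deeper and close again.

Emit:
{"name": "servo_tool", "arguments": {"moves": [[0,0,0,0],[0,0,0,0],[0,0,0,0],[0,0,-0.4,0],[0,0,-0.8,0],[0,0,-1.0,0],[0,0,-1.0,0]], "claw": 0.7}}

```text
time: 3.67
ee_pos: [0.5606, 0.2645, 0.0919]
tcp_rot: [-179.9, 0.0, 88.1]
wrist_force: [0.2, 0.1, 0.7]
opening: 0.0255
grasp_force: 0.0
```

Emit:
{"name": "servo_tool", "arguments": {"moves": [[0,0,0,0],[0,0,0,0],[0,0,0,0],[0,0,0,0],[0,0,0,0]], "claw": 1, "force": 60}}

```text
time: 4.08
ee_pos: [0.5611, 0.2647, 0.093]
tcp_rot: [180.0, -0.0, 88.1]
wrist_force: [0.1, 0.6, 0.6]
opening: -0.0006
grasp_force: 0.0
```

Run:
```python
from h import *
o=get_obs();print(o["ee_pos"],o["tcp_rot"],o["opening"],o["wrist_force"])
C,im=shot("wrist","w3.png");C2,im2=shot("scene","s3.png");C3,im3=shot("top","t3.png")
f=lambda i:cv2.resize(i[...,::-1],(400,300),interpolation=cv2.INTER_CUBIC)
cv2.imwrite("pics/c3.png",np.vstack([np.hstack([f(im[100:400,80:480]),f(im2[235:310,405:505])]),np.hstack([f(im3[160:250,90:210]),f(im2)])]))
p=o["ee_pos"]
print("scene TCP",proj(C2,p),proj(C2,p+[0,0,.019]),"top",proj(C3,p),"bar mid scene",proj(C2,[.56,.264,.112]))
```

```text
[0.56107287 0.2646916  0.09302782] [ 1.79990171e+02 -6.42949417e-03  8.80514224e+01] -0.0005863588906516158 [0.13010573 0.55410295 0.5987738 ]
scene TCP [430.10079691 293.22464537] [432.87461125 289.76479174] top [143.5956431  220.56760888] bar mid scene [432.80342214 289.18167825]
```

View pics/c3.png

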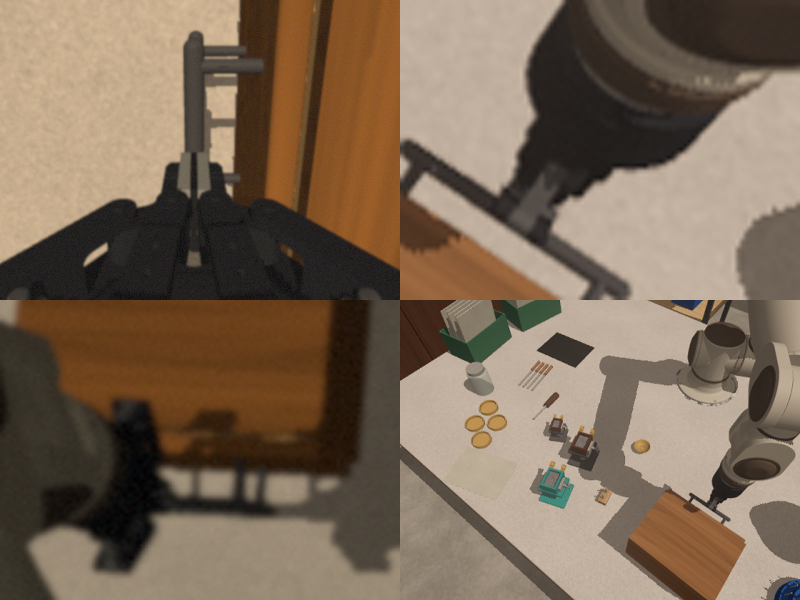

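Two handles overlap in the wrist view (an upper and a lower drawer). The fingers sit at the bar, but the opening reads 0. I'll test with a gentle 2 cm pull and check whether the bar follows in the wrist picture.

Emit:
{"name": "servo_tool", "arguments": {"moves": [[-0.2,0,0,0],[-0.6,0.02,0,0],[-1.1,0.04,0,0],[-1.6,0.06,0,0],[-2,0.07,0,0],[-2,0.07,0,0]]}}

```text
time: 4.73
ee_pos: [0.5402, 0.2654, 0.0932]
tcp_rot: [180.0, -0.0, 88.1]
wrist_force: [0.4, 1.0, -0.2]
opening: -0.0
grasp_force: 0.0
```

Run:
```python
from h import *
C,im=shot("wrist","w4.png");C2,im2=shot("scene","s4.png")
f=lambda i,w,h:cv2.resize(i,(w,h),interpolation=cv2.INTER_CUBIC)
a=cv2.imread("pics/w3.png");b=im[...,::-1];s=cv2.imread("pics/s3.png")
cv2.imwrite("pics/c4.png",np.vstack([np.hstack([f(a[100:340,180:420],400,300),f(b[100:340,180:420],400,300)]),np.hstack([f(s[262:314,400:470],400,300),f(im2[262:314,400:470,::-1],400,300)])]))
```

```text
(no output)
```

View pics/c4.png

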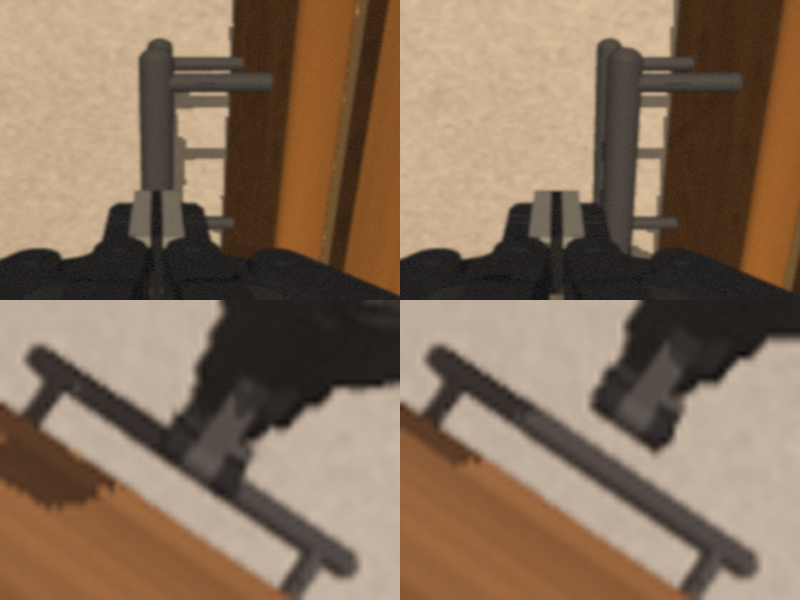

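The pull left the bar behind: in the right-hand pictures the fingers (scene crop (630,430)) float above and in front of the bar. So the tips are higher than the reported TCP suggests, and I'll measure where they really are.

Run:
```python
from h import *
o=get_obs();p=o["ee_pos"];print(p,o["q"].round(2))
S=cam("scene");W=cam("wrist")
for h in(0,.01,.019,.03,.04): print(h,proj(S,p+[0,0,h]).round(1),proj(W,p+[0,0,h]).round(1))
# tip in scene crop (625..655,440)
for u in((610,410),(630,430),(655,445)):
    uv=(400+(u[0]-400)*70/400,262+(u[1]-300)*52/300); o_,d=ray(S,uv)
    # height on the vertical plane through the tool axis facing camera
    s=((p-o_)[:2]@d[:2])/(d[:2]@d[:2]); print(uv,(o_+s*d).round(3))
# bar height: wrist baseline w3 -> w4 (bar px row ~ v=180) and scene/wrist triangulation of bar far end
print("bar end tri",tri(S,(460.3,307.6),W,(180+ (625-400)*.6,100+52*.8)), tri(S,(406.7,271.6),W,(180+(625-400)*.6,300)))
```

```text
[0.54086341 0.26544705 0.09306916] [ 26.14  11.33   5.57  84.22  -0.   118.07]
0 [434.9 286.2] [273.  243.3]
0.01 [436.4 284.3] [273.  250.2]
0.019 [437.7 282.6] [273.  257.1]
0.03 [439.4 280.5] [272.9 266.5]
0.04 [441.  278.5] [272.9 276.1]
(436.75, 281.06666666666666) [0.541 0.262 0.115]
(440.25, 284.53333333333336) [0.542 0.271 0.112]
(444.625, 287.1333333333333) [0.543 0.281 0.115]
bar end tri (array([0.56332788, 0.32685124, 0.1132209 ]), np.float64(0.003943656128185533)) (array([0.55921195, 0.21160518, 0.09379334]), np.float64(0.026967625676597665))
```

Both views put the real tips about 20–26 mm behind the reported TCP, so the fingers never reached the bar. I'll raise, re-centre over the bar and go lower while watching the force.

Emit:
{"name": "servo_tool", "arguments": {"moves": [[0,0,1,0],[0,0,2,0],[0.5,0,2,0],[1.2,-0.04,2,0],[1.8,-0.06,2,0],[2.05,-0.07,2,0],[2.05,-0.07,1.5,0],[2.05,-0.07,0.8,0],[2.05,-0.07,0,0],[2.05,-0.07,-0.6,0],[2.05,-0.07,-1.2,0],[2.05,-0.07,-1.6,0],[2.05,-0.07,-1.6,0]], "claw": 0.7}}

```text
time: 5.92
ee_pos: [0.5609, 0.2644, 0.0756]
tcp_rot: [-179.9, 0.0, 88.1]
wrist_force: [-0.2, 0.6, 0.3]
opening: 0.0258
grasp_force: 0.0
```

Emit:
{"name": "servo_tool", "arguments": {"moves": [[0,0,0,0],[0,0,0,0],[0,0,0,0],[0,0,0,0]], "claw": 1, "force": 60}}

```text
time: 6.25
ee_pos: [0.5616, 0.2647, 0.0772]
tcp_rot: [180.0, -0.0, 88.1]
wrist_force: [-0.8, -1.7, 1.0]
opening: 0.008
grasp_force: 58.8
```

Emit:
{"name": "servo_tool", "arguments": {"moves": [[0,0,0,0],[0,0,0,0],[0,0,-0.3,0],[0,0,-0.6,0],[0,0,-0.8,0],[0,0,-0.8,0]], "claw": 0.7}}

```text
time: 6.75
ee_pos: [0.5612, 0.2645, 0.0681]
tcp_rot: [-180.0, 0.0, 88.1]
wrist_force: [-0.1, 0.3, -1.0]
opening: 0.0257
grasp_force: 0.0
```

Emit:
{"name": "servo_tool", "arguments": {"moves": [[0,0,0,0],[0,0,0,0],[0,0,0,0],[0,0,0,0]], "claw": 1, "force": 60}}

```text
time: 7.08
ee_pos: [0.5615, 0.2646, 0.069]
tcp_rot: [180.0, 0.0, 88.1]
wrist_force: [0.1, -0.9, -0.5]
opening: 0.0088
grasp_force: 58.5
```

Gripped. Now I'll pull along the chest's -x.

Emit:
{"name": "servo_tool", "arguments": {"moves": [[-0.3,0.01,0,0],[-1,0.03,0,0],[-2,0.07,0,0],[-3,0.1,0,0],[-4,0.14,0,0],[-5,0.17,0,0],[-6,0.21,0,0],[-7,0.24,0,0],[-8,0.28,0,0],[-8.8,0.31,0,0],[-9.4,0.33,0,0],[-9.8,0.34,0,0],[-10,0.35,0,0],[-10,0.35,0,0]]}}

```text
time: 8.25
ee_pos: [0.4601, 0.2675, 0.0689]
tcp_rot: [-180.0, 0.1, 88.1]
wrist_force: [-0.6, -5.7, 1.4]
opening: 0.0087
grasp_force: 59.0
```

Emit:
{"name": "servo_tool", "arguments": {"moves": [[-0.15,0.01,0,0],[-0.3,0.01,0,0],[-0.45,0.02,0,0],[-0.6,0.02,0,0]]}}

```text
time: 8.58
ee_pos: [0.4547, 0.2677, 0.0689]
tcp_rot: [-180.0, 0.1, 88.0]
wrist_force: [0.1, -5.8, 0.8]
opening: 0.0086
grasp_force: 59.0
```

Emit:
{"name": "servo_tool", "arguments": {"moves": [[-0.15,-0.03,0,0],[-0.3,-0.05,0,0],[-0.45,-0.05,0,0],[-0.6,-0.05,0,0],[-0.7,-0.05,0,0]]}}

```text
time: 9.0
ee_pos: [0.4482, 0.2679, 0.0689]
tcp_rot: [-180.0, -0.0, 88.1]
wrist_force: [0.5, -3.5, -0.6]
opening: 0.0082
grasp_force: 58.9
```

Emit:
{"name": "servo_tool", "arguments": {"moves": [[-0.15,0,0,0],[-0.3,0,0,0],[-0.45,0,0,0],[-0.6,0,0,0],[-0.7,0,0,0]]}}

```text
time: 9.42
ee_pos: [0.4413, 0.2681, 0.0689]
tcp_rot: [-180.0, -0.0, 88.1]
wrist_force: [0.3, 0.1, -0.7]
opening: 0.0089
grasp_force: 58.9
```

Emit:
{"name": "servo_tool", "arguments": {"moves": [[-0.1,0.01,0,0],[-0.2,0.01,0,0],[-0.3,0.02,0,0],[-0.4,0.02,0,0],[-0.4,0.02,0,0]]}}

```text
time: 9.83
ee_pos: [0.4373, 0.2682, 0.0689]
tcp_rot: [-180.0, -0.0, 88.1]
wrist_force: [0.1, 0.6, -0.1]
opening: 0.0088
grasp_force: 58.8
```

Emit:
{"name": "servo_tool", "arguments": {"moves": [[-0.1,0,0,0],[-0.2,0.01,0,0],[-0.3,0.01,0,0],[-0.3,0.01,0,0]]}}

```text
time: 10.17
ee_pos: [0.4373, 0.2682, 0.069]
tcp_rot: [179.7, -0.0, 88.0]
wrist_force: [16.1, -1.1, -7.6]
opening: 0.0085
grasp_force: 58.6
```

The drawer is at its stop (16 N reaction). I'll unload, release and rise over the drawer to look.

Emit:
{"name": "servo_tool", "arguments": {"moves": [[0.2,0,0,0],[0.25,0,0,0]]}}

```text
time: 10.33
ee_pos: [0.4372, 0.2682, 0.0689]
tcp_rot: [180.0, -0.0, 88.0]
wrist_force: [0.6, 0.6, -0.0]
opening: 0.0082
grasp_force: 59.5
```

Emit:
{"name": "servo_tool", "arguments": {"moves": [[0,0,0,0],[0,0,0,0],[0,0,0.5,0],[0,0,2,0],[0,0,4.5,0],[0.5,0,7.5,0],[2,-0.3,10.5,0],[4,-0.6,13.5,0],[6.5,-1,16,0],[8.5,-1.3,17.5,0],[10,-1.5,18,0],[10,-1.5,18,0],[10,-1.5,18,0]], "claw": 0.7}}

```text
time: 11.42
ee_pos: [0.5373, 0.2531, 0.2487]
tcp_rot: [-180.0, 0.0, 88.0]
wrist_force: [-0.1, -0.2, -0.5]
opening: 0.0258
grasp_force: 0.0
```

Run:
```python
from h import *
o=get_obs();print(o["ee_pos"],o["tcp_rot"],o["q"].round(1),o["time"])
C,im=shot("wrist","w5.png");np.savez("w5.npz",K=C[0],r=C[1],t=C[2])
C2,im2=shot("scene","s5.png");
cv2.imwrite("pics/c5.png",np.hstack([im[...,::-1][:,:],cv2.resize(im2[200:410,330:450,::-1],(240,420),interpolation=cv2.INTER_CUBIC)]))
```

```text
[0.53725295 0.2530546  0.24870658] [-1.79966530e+02  7.10191781e-03  8.80110735e+01] [ 25.2  12.9  24.8 101.9   0.  117.2] 11.4167
```

View pics/c5.png

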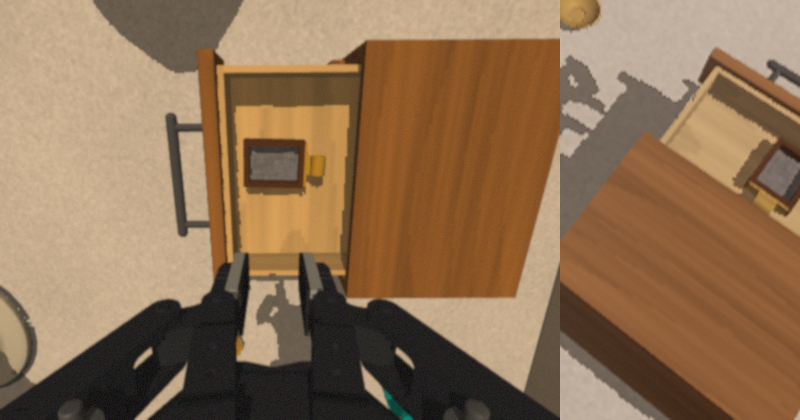

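The wrist picture shows the lid in the drawer at (275,163), rim corners about (245,140)–(303,187). Its knuckle is at (317,166), towards +x.

```bash
cat >> h.py <<'E'
def lidpose(C,im,roi,zrim):
    x0,y0,x1,y1=roi; hsv=cv2.cvtColor(im[...,::-1].copy(),cv2.COLOR_BGR2HSV); g=cv2.cvtColor(im,cv2.COLOR_RGB2GRAY)
    m=((hsv[...,1]<110)|(hsv[...,2]<95)).astype(np.uint8); m2=np.zeros_like(m); m2[y0:y1,x0:x1]=m[y0:y1,x0:x1]
    m2=cv2.morphologyEx(m2,cv2.MORPH_OPEN,np.ones((5,5)))
    c=max(cv2.findContours(m2,cv2.RETR_EXTERNAL,cv2.CHAIN_APPROX_NONE)[0],key=cv2.contourArea)[:,0,:]
    W=np.array([onz(C,p,zrim)[:2] for p in c],np.float32)*1000
    r=cv2.minAreaRect(W); return c,r,cv2.boxPoints(r)
E
python3 - <<'E'
from h import *
d=np.load("w5.npz");C=(d["K"],d["r"],d["t"]);im=cv2.imread("pics/w5.png")[...,::-1]
c,r,b=lidpose(C,im,(235,130,335,200),.105); print(c.min(0),c.max(0),r,b.round(1))
print("handcorners",[onz(C,p,.105)[:2].round(4) for p in((245,140),(303,140),(303,187),(245,186))])
print("knuckle",onz(C,(317,166),.105+.004).round(4))
hsv=cv2.cvtColor(im[...,::-1].copy(),cv2.COLOR_BGR2HSV);print(hsv[163,240:330:4].tolist())
print("drawer inner corners rough",[onz(C,p,.128)[:2].round(3) for p in((222,70),(358,70),(345,273),(232,273))])
E
```

```text
[245 140] [303 187] ((538.3778686523438, 279.0931701660156), (49.257904052734375, 61.01956558227539), 88.02175903320312) [[507.  255.5]
 [568.  253.4]
 [569.7 302.7]
 [508.7 304.8]]
handcorners [array([0.51  , 0.3047]), array([0.5692, 0.3027]), array([0.569 , 0.2534]), array([0.507 , 0.2566])]
knuckle [0.5832 0.2762 0.109 ]
[[16, 152, 207], [15, 159, 112], [14, 200, 74], [13, 54, 114], [16, 50, 107], [13, 48, 111], [14, 53, 105], [14, 55, 106], [12, 59, 108], [10, 50, 123], [14, 52, 113], [13, 47, 114], [12, 55, 116], [13, 54, 119], [17, 58, 109], [11, 178, 83], [17, 207, 139], [19, 210, 185], [18, 205, 144], [19, 207, 180], [18, 199, 179], [18, 189, 144], [16, 148, 191]]
drawer inner corners rough [array([0.496, 0.368]), array([0.616, 0.364]), array([0.612, 0.161]), array([0.489, 0.166])]
```

Run:
```python
from h import *
d=np.load("w5.npz");C=(d["K"],d["r"],d["t"]);p=np.array([.53725,.25305,.2487])
yt=np.array([np.sin(np.radians(88)),-np.cos(np.radians(88)),0]);xt=np.array([np.cos(np.radians(88)),np.sin(np.radians(88)),0])
for h in(0,.02,.03,.04):
  for s in(0,.011): print(h,s,[proj(C,p+xt*s+[0,0,h]+yt*e*.0129).round(0) for e in(-1,1)])
im=cv2.imread("pics/w5.png");g=cv2.cvtColor(im,cv2.COLOR_BGR2GRAY)
for v in(245,250,254,258,262,270): print(v,g[v,226:324:2].tolist())
```

```text
0 0 [array([252., 243.]), array([294., 243.])]
0 0.011 [array([252., 227.]), array([294., 227.])]
0.02 0 [array([250., 258.]), array([296., 258.])]
0.02 0.011 [array([249., 240.]), array([296., 240.])]
0.03 0 [array([249., 266.]), array([297., 266.])]
0.03 0.011 [array([248., 247.]), array([298., 248.])]
0.04 0 [array([247., 276.]), array([299., 276.])]
0.04 0.011 [array([246., 256.]), array([299., 256.])]
245 [110, 164, 162, 119, 64, 64, 79, 92, 141, 157, 161, 163, 166, 160, 161, 165, 161, 156, 156, 156, 162, 164, 168, 167, 168, 168, 169, 163, 158, 153, 147, 144, 144, 146, 148, 151, 150, 149, 151, 150, 147, 148, 148, 150, 152, 151, 155, 152, 152]
250 [104, 162, 162, 130, 61, 61, 82, 122, 149, 155, 158, 163, 166, 162, 162, 161, 162, 158, 157, 157, 164, 163, 167, 168, 170, 168, 164, 155, 145, 149, 146, 147, 147, 147, 148, 152, 150, 149, 149, 148, 147, 148, 151, 152, 152, 150, 153, 152, 152]
254 [90, 158, 163, 140, 92, 103, 102, 104, 105, 84, 44, 77, 117, 121, 120, 121, 119, 118, 122, 117, 117, 117, 120, 120, 119, 116, 119, 115, 116, 117, 118, 114, 116, 117, 115, 115, 104, 43, 58, 99, 106, 106, 105, 106, 114, 112, 113, 114, 114]
258 [70, 148, 162, 149, 105, 105, 103, 107, 100, 59, 28, 64, 115, 120, 124, 120, 122, 120, 122, 123, 119, 120, 121, 124, 117, 125, 118, 121, 122, 122, 122, 120, 122, 124, 122, 119, 93, 34, 35, 83, 104, 108, 108, 106, 112, 120, 121, 118, 120]
262 [57, 102, 116, 112, 105, 105, 107, 106, 91, 40, 25, 61, 113, 122, 119, 122, 122, 123, 120, 120, 121, 120, 120, 120, 121, 123, 121, 120, 122, 121, 120, 124, 120, 122, 121, 120, 93, 27, 26, 67, 102, 103, 106, 106, 104, 91, 86, 84, 88]
270 [35, 38, 89, 101, 105, 103, 102, 95, 46, 29, 16, 56, 131, 144, 143, 145, 144, 144, 144, 145, 144, 142, 143, 143, 143, 143, 142, 142, 143, 144, 143, 144, 142, 145, 143, 141, 97, 27, 23, 28, 73, 102, 103, 107, 105, 103, 62, 32, 32]
```

Emit:
{"name": "servo_tool", "arguments": {"moves": [[0,0.2,0,0.06],[0,0.5,-0.3,0.18],[0,0.8,-0.7,0.3],[0,1,-1.1,0.42],[0,1.2,-1.5,0.54],[0,1.4,-1.9,0.66],[0,1.6,-2.3,0.78],[0,1.8,-2.7,0.9],[0.1,2,-3.1,1.02],[0.1,2.2,-3.5,1.14],[0.1,2.4,-3.9,1.26],[0.1,2.5,-4.3,1.38],[0.1,2.6,-4.7,1.48],[0.1,2.6,-5,1.54],[0.1,2.6,-5,1.57],[0.1,2.6,-5,1.57],[0.1,2.6,-5,1.57]], "claw": 0.2}}

```text
time: 12.93
ee_pos: [0.5372, 0.2793, 0.199]
tcp_rot: [-180.0, -0.0, 178.0]
wrist_force: [0.1, 1.0, 0.1]
opening: 0.0688
grasp_force: 0.0
```

Run:
```python
from h import *
o=get_obs();print(o["ee_pos"],o["tcp_rot"],o["opening"],o["q"].round(1))
C,im=shot("wrist","w6.png");np.savez("w6.npz",K=C[0],r=C[1],t=C[2])
P=[proj(C,(x,y,.105)).round(0) for x,y in((.507,.2555),(.568,.2534),(.5697,.3027),(.5087,.3048))];print(P)
P=np.array(P);x0,y0=P.min(0).astype(int)-8;x1,y1=P.max(0).astype(int)+8
c,r,b=lidpose(C,im,(max(x0,0),max(y0,0),x1,y1),.105); print(c.min(0),c.max(0),r,b.round(1))
```

```text
[0.53717812 0.27926164 0.19895927] [-1.79994120e+02 -1.02001551e-02  1.77974473e+02] 0.06879467176065854 [27.5 12.9 19.1 96.2 -0.  29.5]
[array([245., 168.]), array([246., 232.]), array([299., 232.]), array([300., 168.])]
[246 164] [299 232] ((536.1456909179688, 278.603271484375), (47.273563385009766, 63.9915885925293), 86.41968536376953) [[502.7 257. ]
 [566.6 253. ]
 [569.6 300.2]
 [505.7 304.2]]
```

The lid centre measures (0.537, 0.279) with yaw about -3°. Descending over it.

Emit:
{"name": "servo_tool", "arguments": {"moves": [[0,0,-0.8,-0.01],[0,0,-2.2,-0.01],[0,0,-4,-0.01],[0,0,-6,-0.01],[0,0,-8,-0.01],[0,0,-9.8,-0.01],[0,0,-11.2,-0.01],[0,0,-12.2,-0.01],[0,0,-13,-0.01],[0,0,-13.4,-0.01],[0,0,-13.4,-0.01]]}}

```text
time: 13.9
ee_pos: [0.5378, 0.279, 0.0642]
tcp_rot: [-180.0, -0.0, 177.4]
wrist_force: [-0.9, 0.4, 0.4]
opening: 0.0688
grasp_force: 0.0
```

Emit:
{"name": "servo_tool", "arguments": {"moves": [[0,0,-0.4,0],[0,0,-0.8,0],[0,0,-1.2,0],[0,0,-1.4,0],[0,0,-1.4,0]]}}

```text
time: 14.32
ee_pos: [0.5378, 0.279, 0.0504]
tcp_rot: [-180.0, -0.0, 177.4]
wrist_force: [0.4, -0.0, -0.4]
opening: 0.0685
grasp_force: 0.0
```

Emit:
{"name": "servo_tool", "arguments": {"moves": [[0,0,0,0],[0,0,0,0],[0,0,0,0],[0,0,0,0],[0,0,0,0]], "claw": 1, "force": 40}}

```text
time: 14.73
ee_pos: [0.5382, 0.2792, 0.0513]
tcp_rot: [180.0, 0.0, 177.4]
wrist_force: [0.2, -0.7, 3.2]
opening: 0.0493
grasp_force: 42.8
```

Run:
```python
from h import *
o=get_obs();print(o["ee_pos"],o["tcp_rot"],o["opening"],o["wrist_force"])
C,im=shot("wrist","w7.png");np.savez("w7.npz",K=C[0],r=C[1],t=C[2])
cv2.imwrite("pics/c7.png",cv2.resize(im[120:420,120:440,::-1],(640,600),interpolation=cv2.INTER_CUBIC))
```

```text
[0.53824679 0.27923226 0.05128414] [1.79984862e+02 3.54255715e-02 1.77432246e+02] 0.04926961587326504 [ 0.16970582 -0.65846148  3.16782239]
```

View pics/c7.png

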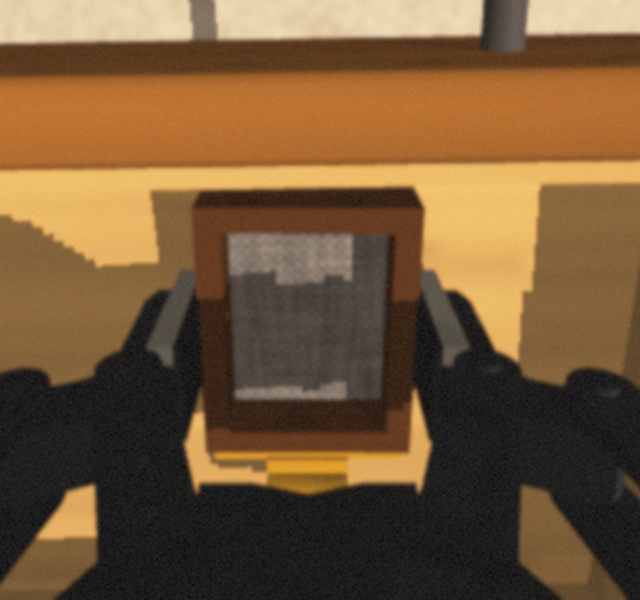

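The lid is gripped (opening 49 mm, grip 43 N), with its knuckle visible at crop (307,475). Lifting it clear.

Emit:
{"name": "servo_tool", "arguments": {"moves": [[0,0,0.2,0],[0,0,0.8,0],[0,0,2,0],[0,0,3.5,0],[0,0,5.5,0],[0,0,7.5,0],[0,0,9.5,0],[0,0,11.5,0],[0,0,13.2,0],[0,0,14.5,0],[0,0,15,0]]}}

```text
time: 15.7
ee_pos: [0.5385, 0.2794, 0.2042]
tcp_rot: [179.9, 0.2, 177.4]
wrist_force: [0.5, 0.8, -1.0]
opening: 0.049
grasp_force: 42.5
```

Emit:
{"name": "servo_tool", "arguments": {"moves": [[0.2,-1,0,0.01],[0.7,-3,0,0.02],[1.4,-6,0,0.04],[2.1,-9,0,0.06],[2.8,-12,0,0.08],[3.5,-15,0,0.1],[4.3,-18,0,0.12],[5,-21,0,0.15],[5.8,-24,0,0.18],[6.6,-27,0,0.2],[7.4,-30,0,0.23],[8.2,-33,0,0.25],[9,-36,0,0.27],[9.8,-39,0,0.29],[10.4,-42,0,0.31],[10.9,-44,0,0.33],[11.2,-45.2,0,0.335],[11.2,-45.4,0,0.335],[11.2,-45.4,0,0.335],[11.2,-45.4,0,0.335]]}}

```text
time: 17.37
ee_pos: [0.6499, -0.1738, 0.201]
tcp_rot: [180.0, -0.0, -163.4]
wrist_force: [0.7, 0.4, -0.8]
opening: 0.0493
grasp_force: 42.5
```

Run:
```python
from h import *
o=get_obs();print(o["ee_pos"],o["tcp_rot"],o["opening"],o["wrist_force"],o["q"].round(1),o["time"])
C,im=shot("wrist","w8.png");np.savez("w8.npz",K=C[0],r=C[1],t=C[2],p=o["ee_pos"],e=o["tcp_rot"])
print(proj(C,(.5684,-.2015,.1115)),proj(C,(.5579,-.1662,.1128)))
cv2.imwrite("pics/c8.png",np.vstack([cv2.resize(im[0:200,140:420,::-1],(560,400),interpolation=cv2.INTER_CUBIC),cv2.resize(im[190:290,140:420,::-1],(560,200))]))
```

```text
[ 0.6498913  -0.17375653  0.20101972] [ 1.79976684e+02 -1.44116957e-03 -1.63361585e+02] 0.049335096607862984 [ 0.678391    0.36997382 -0.78713385] [-15.   23.3  32.5  99.1   0.  -31.6] 17.3667
[268.62077623 100.10958823] [313.92145303 100.12221575]
```

View pics/c8.png

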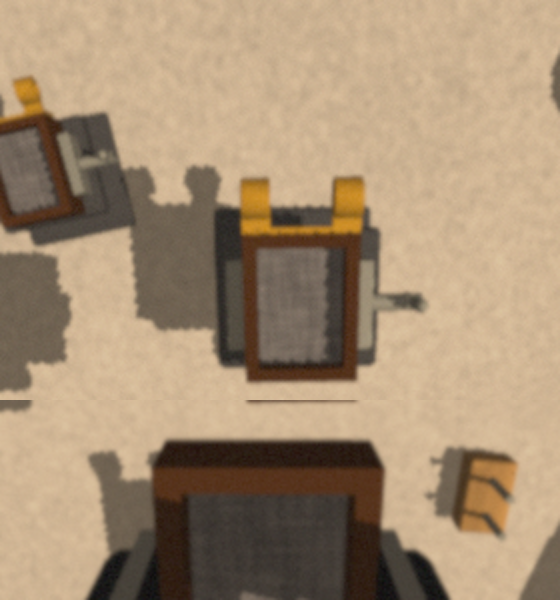

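The picture shows the case nearly aligned with the tool (about 0.5°). Its knuckles are at wrist pixels u≈268 and 314, v≈99, and the held lid's near rim edge is at v≈223. Now the numbers.

Run:
```python
from h import *
d=np.load("w8.npz");C=(d["K"],d["r"],d["t"]);im=cv2.imread("pics/w8.png");hsv=cv2.cvtColor(im,cv2.COLOR_BGR2HSV)
m=((hsv[...,0]>14)&(hsv[...,0]<28)&(hsv[...,1]>170)&(hsv[...,2]>90)).astype(np.uint8)
m[:80]=0;m[107:]=0;m[:,:250]=0;m[:,335:]=0
n,l,s,c=cv2.connectedComponentsWithStats(m);K=[]
for i in range(1,n):
    if s[i,4]>30: print(s[i],c[i]);K.append(s[i])
K.sort(key=lambda a:a[0])
# sub-pixel axis: front silhouette edge of tube; axis point solved so that tangent ray passes 8mm off
psi=np.radians(d["e"][2]);xt=np.array([np.cos(psi),np.sin(psi),0]);yt=np.array([np.sin(psi),-np.cos(psi),0])  # tool axes
A=[]
for k in K:
    u=k[0]+(k[2]-1)/2; o,dr=ray(C,(u,k[1]-.5))
    dx,dz=dr@xt,dr[2]; n_=np.array([dz,-dx]); n_/=np.linalg.norm(n_)  # in (xt,z) plane
    if n_[0]>0:n_=-n_
    oo=np.array([o@xt,o[2]]); # n_.(P-oo)=8mm, P z=.110
    px=oo[0]+(.008-n_[1]*(.110-oo[1]))/n_[0]
    py=(onz(C,(u,k[1]+9.7),.118))@yt
    py=o@yt+(dr@yt)*((.116-o[2])/dr[2])
    A.append(px*xt[:2]+py*yt[:2])
A=np.array(A);print("knuckles",A.round(4));M=A.mean(0);v=A[1]-A[0];print("mid",M.round(4),"sep",np.linalg.norm(v)," axis deg",np.degrees(np.arctan2(v[1],v[0])))
# case rim outer edges by brown
# lid in tool frame
def tool(C,p,psi,uv,h):
    q=onz(C,uv,p[2]+h)-p; xt=np.array([np.cos(psi),np.sin(psi),0]);yt=np.array([np.sin(psi),-np.cos(psi),0]); return np.array([q@xt,q@yt])*1000
d7=np.load("w7.npz");C7=(d7["K"],d7["r"],d7["t"]);p7=np.array([.53825,.27923,.05128])
for h in(.0537,.050,.057):
    t=[tool(C7,p7,np.radians(177.43),uv,h).round(1) for uv in((216.5,224),(331,224),(224,345),(325,345))];t8=[tool(C,d["p"],psi,uv,h).round(1) for uv in((217.5,223.5),(331,223.5))]
    print(h,t,t8,"knu(top,z+8)",[tool(C7,p7,np.radians(177.43),uv,h+.006).round(1) for uv in((253.5,350),(293.5,350))])
```

```text
[260  91  15  16 214] [267.06542056  98.67757009]
[307  90  15  17 237] [313.70886076  98.21940928]
knuckles [[ 0.5693 -0.2025]
 [ 0.5579 -0.1669]]
mid [ 0.5636 -0.1847] sep 0.03736941639582238  axis deg 107.81333262225851
0.0537 [array([ 32. , -23.6]), array([32., 25.]), array([-30.7, -23.5]), array([-30.8,  25.6])] [array([ 32. , -23.3]), array([32. , 24.8])] knu(top,z+8) [array([-28.2,  -8.7]), array([-28.3,   9.9])]
0.05 [array([ 30.6, -24.3]), array([30.6, 25.7]), array([-34. , -24.2]), array([-34.1,  26.4])] [array([ 30.6, -24. ]), array([30.6, 25.6])] knu(top,z+8) [array([-31.6,  -9. ]), array([-31.6,  10.2])]
0.057 [array([ 33.2, -22.9]), array([33.2, 24.3]), array([-27.8, -22.8]), array([-27.8,  24.9])] [array([ 33.2, -22.7]), array([33.2, 24.1])] knu(top,z+8) [array([-25.2,  -8.5]), array([-25.2,   9.6])]
```

Emit:
{"name": "servo_tool", "arguments": {"moves": [[-1,-0.2,0,0.008],[-3,-0.6,0,0.008],[-5.5,-1.1,0,0.008],[-8,-1.7,0,0.008],[-10.5,-2.2,0,0.008],[-13,-2.8,0,0.008],[-15,-3.2,-0.5,0.008],[-16.2,-3.5,-1.5,0.008],[-16.4,-3.5,-3.5,0.008],[-16.4,-3.5,-6,0.008],[-16.4,-3.5,-8.5,0.008],[-16.4,-3.5,-10.5,0.008],[-16.4,-3.5,-12.5,0.008],[-16.4,-3.5,-13.8,0.008],[-16.4,-3.5,-14.3,0.008],[-16.4,-3.5,-14.47,0.008],[-16.4,-3.5,-14.47,0.008],[-16.4,-3.5,-14.47,0.008]]}}

```text
time: 18.92
ee_pos: [0.4866, -0.2097, 0.0574]
tcp_rot: [-179.9, 0.1, -162.9]
wrist_force: [-0.0, -0.1, -0.8]
opening: 0.0489
grasp_force: 42.5
```

```bash
cat > gold.py <<'E'
from h import *
def golds(im,box):
    hsv=cv2.cvtColor(np.ascontiguousarray(im),cv2.COLOR_RGB2HSV); x0,y0,x1,y1=box
    m=((hsv[...,0]>13)&(hsv[...,0]<30)&(hsv[...,1]>120)&(hsv[...,2]>90)).astype(np.uint8); k=np.zeros_like(m);k[y0:y1,x0:x1]=m[y0:y1,x0:x1]
    n,l,s,c=cv2.connectedComponentsWithStats(k); return [(s[i].tolist(),c[i].round(2).tolist()) for i in range(1,n) if s[i,4]>=4]
E
python3 - <<'E'
from gold import *
o=get_obs();print(o["ee_pos"],o["tcp_rot"],o["opening"],o["wrist_force"],o["time"])
p=o["ee_pos"];psi=np.radians(o["tcp_rot"][2]);k=np.array([*(p[:2]-.0463*np.array([np.cos(psi),np.sin(psi)])),.110]);M=np.array([.5632,-.1848,.110])
for n in("scene","top"):
    C,im=shot(n,n+"9.png");a,b=proj(C,k),proj(C,M);print(n,"lidk",a.round(1),"casek",b.round(1))
    lo=np.minimum(a,b).astype(int)-22;hi=np.maximum(a,b).astype(int)+22
    for g in golds(im,(*lo,*hi)):print(g)
E
```

```text
[ 0.48661742 -0.20971042  0.05739603] [-1.79939516e+02  7.32529267e-02 -1.62886173e+02] 0.0489453100835586 [-0.00988615 -0.10802514 -0.79425501] 18.9167
scene lidk [266.6 172.2] casek [261.7 182.9]
([260, 165, 18, 10, 107], [267.69, 169.48])
([251, 176, 7, 10, 49], [253.78, 180.35])
([265, 181, 7, 12, 41], [268.49, 185.34])
top lidk [320.1 235.4] casek [315.8 222.7]
([317, 216, 6, 4, 14], [319.93, 217.64])
([305, 220, 7, 9, 44], [308.3, 223.75])
```

Run:
```python
from gold import *
im=cv2.imread("pics/scene9.png");hsv=cv2.cvtColor(im,cv2.COLOR_BGR2HSV)
for v in range(160,196):
    print(v,"".join('#' if (13<h<30 and s>120 and x>90) else ('d' if x<70 else ('b' if s>110 else '.')) for h,s,x in hsv[v,244:286].astype(int)), hsv[v,262:270,2].tolist())
```

```text
160 ..................bbbd...............d..dd [94, 94, 82, 62, 73, 76, 75, 75]
161 ..................bbb...............dd..dd [95, 87, 79, 86, 79, 77, 76, 77]
162 .................bbbb...............dd..dd [94, 84, 83, 114, 105, 104, 104, 106]
163 .................bbb...............bb...dd [94, 89, 95, 118, 122, 126, 126, 127]
164 ................bbbbb..............bb...dd [95, 96, 101, 105, 110, 116, 117, 122]
165 ................####bbbbb.........bbb....d [135, 133, 106, 108, 96, 100, 101, 109]
166 ................########bbbb......bbb..... [147, 144, 131, 153, 134, 137, 108, 94]
167 ................###########bbbbb.bbbb..... [113, 151, 161, 178, 165, 170, 142, 146]
168 ................##############bbbbbbb..... [136, 180, 181, 179, 173, 176, 170, 176]
169 ..................###############bbb...... [163, 180, 184, 183, 183, 179, 180, 175]
170 ..................################bb...... [165, 173, 177, 180, 183, 184, 183, 183]
171 ..................################b....... [143, 154, 163, 169, 174, 178, 181, 187]
172 ..................#########..#####b....... [118, 130, 140, 150, 15
[... 1292 characters left out ...]
.... [140, 163, 170, 165, 167, 169, 170, 166]
188 ....bbb..dddddbbbbbbb#####................ [89, 92, 106, 126, 118, 120, 144, 162]
189 ....bbb.....dddddbbbbbbbb#................ [76, 83, 86, 89, 93, 95, 96, 115]
190 ...bbb..........dddd.bbbb#................ [64, 68, 71, 77, 92, 94, 91, 112]
191 ...bbb.............dd.bbb#................ [78, 67, 64, 74, 92, 93, 88, 110]
192 ..bbb...............dbbbb#................ [111, 80, 69, 85, 93, 93, 83, 103]
193 .bbbb................bbbbb................ [131, 91, 79, 91, 94, 87, 80, 94]
194 .bbb.................bbbb................. [117, 85, 86, 92, 92, 82, 80, 101]
195 bbbb................bbbbb................. [88, 81, 91, 93, 87, 81, 80, 107]
```

The scene mask puts the case tubes at u≈254 and 269.5 (middle 261.7, as predicted) and the lid tube at about (266.3,172). It is on track, so I'm moving closer.

Emit:
{"name": "servo_tool", "arguments": {"moves": [[0.3,0.1,0,0],[0.7,0.2,-0.03,0],[1.1,0.33,-0.03,0],[1.5,0.45,-0.03,0],[1.7,0.51,-0.03,0],[1.7,0.51,-0.03,0],[1.7,0.51,-0.03,0]]}}

```text
time: 19.6
ee_pos: [0.5031, -0.2046, 0.0557]
tcp_rot: [180.0, -0.0, -162.9]
wrist_force: [-0.7, -0.5, -1.1]
opening: 0.0492
grasp_force: 42.5
```

```bash
cat > asc.py <<'E'
from gold import *
import sys
def asc(n,f,u0,u1,v0,v1):
    C,im=shot(n,f);hsv=cv2.cvtColor(np.ascontiguousarray(im),cv2.COLOR_RGB2HSV)
    for v in range(v0,v1): print(v,"".join(('%d'%min(9,(x//25)) if (13<h<30 and s>115) else ('-' if x<70 else ('b' if s>110 else '.'))) for h,s,x in hsv[v,u0:u1].astype(int)))
    return C
o=get_obs();print(o["ee_pos"].round(4),o["wrist_force"].round(1),o["grasp_force"],o["time"])
asc("scene",sys.argv[1]+"s.png",244,284,164,192);asc("top",sys.argv[1]+"t.png",298,335,212,238)
E
python3 asc.py a10
```

```text
[ 0.5031 -0.2046  0.0557] [-0.7 -0.5 -1.1] 42.48870939016342 19.6
164 ................bbb-..............-..---
165 ................bbb-..............-...--
166 ...............bbbb...............-...--
167 ...............bbb...............--...--
168 ...............bb................b....--
169 ..............bbbb...............bb...--
170 .............b55bbbb............bb....--
171 .............456555bbbb........bbbb.....
172 .............b44666555bbbbb....bbbb.....
173 ..............446666765655bbbbbbbbb.....
174 ..............447777766766565bbbbb......
175 ...............5777777776556655bbb......
176 .........66....66677777654444553b.......
177 ........67776b.55666777654444453b.......
178 ........777775..45566666....4453........
179 .......6777766....445566................
180 .......5667776.......b56................
181 .......566667..........777b.............
182 .......666666..........77777............
183 ......456666...........77776............
184 ......bb4455..........667776............
185 ......bbbbb55.........656677............
186 .....bbbbbbbbb45......66666.............
[... 617 characters left out ...]
4443222-22-22-..............
222 ------234554321-1-2----..............
223 -------345554311--222--..............
224 -------34555432-------...............
225 -------.455543211-2---...............
226 --------34554321-----................
227 --------34443222---2-................
228 --------.4443221222-.................
229 ------.......-------.................
230 .............---2---.................
231 .............-1--2-..................
232 ............----2--..................
233 ............---2--...................
234 ............-212--...................
235 ............-----....................
236 ............--1--....................
237 ............--1--....................
```

```bash
cat > prof.py <<'E'
from gold import *
from scipy.ndimage import map_coordinates as mc
def run(f,tcp,M=np.array([.5634,-.1855]),yaw=17.1,off=.0463,zl=.054):
    C=cam("scene");hsv=cv2.cvtColor(cv2.imread(f),cv2.COLOR_BGR2HSV).astype(float)
    s=hsv[...,1]
    c,sn=np.cos(np.radians(yaw)),np.sin(np.radians(yaw));X=np.array([c,sn,0]);Y=np.array([-sn,c,0]);Z=np.array([0,0,1.])
    L=np.array([tcp[0],tcp[1],tcp[2]+zl])+off*X;Mc=np.array([*M,.110])
    def along(a,b,n,A): # samples from pixel a to b
        P=a+(b-a)*np.linspace(0,1,n)[:,None]; return P
    def prof(P0,dirw,span,avgdir,aspan,N=61):
        e=proj(C,P0+avgdir*.001)-proj(C,P0);e/=np.linalg.norm(e);w=np.array([-e[1],e[0]]) if dirw=="n" else e
        t=np.linspace(-span,span,N);q=proj(C,P0)
        av=[proj(C,P0+avgdir*a) -q for a in np.linspace(-aspan,aspan,9)] if dirw=="n" else aspan
        V=np.mean([mc(s,[q[1]+d[1]+t*w[1],q[0]+d[0]+t*w[0]],order=1) for d in av],0)
        th=np.linspace(0,2*np.pi,90);cw=[(proj(C,P0+.008*(np.cos(a)*X+np.sin(a)*Z))-q)@w for a in th]
        return t,V,min(cw),max(cw)
    for nm,P0,a in(("caseL",Mc-.019*Y,.004),("caseR",Mc+.019*Y,.004),("lid",L,.007)):
        t,V,lo,hi=prof(P0,"n",9,Y,a); print(nm,proj(C,P0).round(1),"pred edges %.1f %.1f"%(lo,hi)); print(" ".join("%.1f:%d"%(a,b) for a,b in zip(t[::2],V[::2])))
    # end edges along axis, averaged across tube
    for nm,P0 in(("case",Mc),("lid",L)):
        n=proj(C,P0+Y*.001)-proj(C,P0);px=np.linalg.norm(n);n/=px;w=np.array([-n[1],n[0]])
        for rng in ((-2,0),(0,2)):
            t,V,_,_=prof(P0,"e",12,Y,[w*k for k in np.linspace(*rng,5)],N=49);print(nm,rng,"px/mm %.3f"%px," ".join("%.1f:%d"%(a,b) for a,b in zip(t,V)))
E
python3 - <<'E'
from prof import *
run("pics/a10s.png",(.5031,-.2044,.056))
E
```

```text
caseL [254.2 180.6] pred edges -3.3 3.3
-9.0:95 -8.4:90 -7.8:81 -7.2:71 -6.6:60 -6.0:56 -5.4:66 -4.8:94 -4.2:124 -3.6:141 -3.0:145 -2.4:145 -1.8:145 -1.2:145 -0.6:146 0.0:146 0.6:145 1.2:145 1.8:145 2.4:145 3.0:144 3.6:142 4.2:135 4.8:129 5.4:124 6.0:116 6.6:110 7.2:107 7.8:99 8.4:80 9.0:69
caseR [268.8 185. ] pred edges -3.4 3.4
-9.0:138 -8.4:138 -7.8:128 -7.2:95 -6.6:64 -6.0:51 -5.4:55 -4.8:76 -4.2:109 -3.6:134 -3.0:142 -2.4:143 -1.8:143 -1.2:143 -0.6:144 0.0:145 0.6:145 1.2:143 1.8:142 2.4:140 3.0:138 3.6:134 4.2:129 4.8:129 5.4:127 6.0:126 6.6:124 7.2:123 7.8:122 8.4:121 9.0:120
lid [264.  177.5] pred edges -3.3 3.3
-9.0:40 -8.4:47 -7.8:63 -7.2:90 -6.6:120 -6.0:136 -5.4:143 -4.8:145 -4.2:145 -3.6:146 -3.0:146 -2.4:146 -1.8:145 -1.2:145 -0.6:146 0.0:146 0.6:145 1.2:142 1.8:125 2.4:97 3.0:69 3.6:56 4.2:53 4.8:53 5.4:52 6.0:51 6.6:51 7.2:50 7.8:53 8.4:65 9.0:84
case (-2, 0) px/mm 0.403 -12.0:65 -11.5:94 -11.0:120 -10.5:136 -10.0:144 -9.5:145 -9.0:145 -8.5:145 -8.0:145 -7.5:145 -7.0:146 -6.5:146 -6.0:145 -5.5:133 -5.0:113 -4.5:86 -4.0:65 -3.5:56 -3.0:53 -2.5:52 -2.0:52 -1.5:53 -1.0:5
[... 767 characters left out ...]
7 -5.0:137 -4.5:144 -4.0:145 -3.5:145 -3.0:145 -2.5:145 -2.0:145 -1.5:145 -1.0:145 -0.5:145 0.0:145 0.5:146 1.0:146 1.5:146 2.0:146 2.5:145 3.0:144 3.5:130 4.0:112 4.5:99 5.0:89 5.5:83 6.0:79 6.5:81 7.0:82 7.5:84 8.0:84 8.5:81 9.0:79 9.5:81 10.0:85 10.5:80 11.0:75 11.5:64 12.0:55
lid (0, 2) px/mm 0.400 -12.0:73 -11.5:85 -11.0:93 -10.5:94 -10.0:95 -9.5:96 -9.0:97 -8.5:99 -8.0:100 -7.5:97 -7.0:92 -6.5:82 -6.0:71 -5.5:89 -5.0:118 -4.5:129 -4.0:134 -3.5:135 -3.0:136 -2.5:136 -2.0:136 -1.5:138 -1.0:139 -0.5:139 0.0:139 0.5:139 1.0:138 1.5:137 2.0:137 2.5:137 3.0:133 3.5:125 4.0:106 4.5:93 5.0:88 5.5:84 6.0:84 6.5:84 7.0:83 7.5:82 8.0:80 8.5:73 9.0:67 9.5:57 10.0:48 10.5:46 11.0:45 11.5:45 12.0:45
```

Using the sub-pixel edges in the same scene view, the lid needs +16.4 mm along the case's x and +1.2 mm along its y. I'll enter slowly, in two parts, with a force check between them.

Emit:
{"name": "servo_tool", "arguments": {"moves": [[0.05,0.1,0,0],[0.2,0.17,0,0],[0.4,0.23,0,0],[0.6,0.3,0,0],[0.8,0.36,0,0],[0.8,0.36,0,0]]}}

```text
time: 20.2
ee_pos: [0.5114, -0.201, 0.0558]
tcp_rot: [-180.0, 0.0, -162.9]
wrist_force: [0.3, 0.3, -1.1]
opening: 0.0489
grasp_force: 42.5
```

Emit:
{"name": "servo_tool", "arguments": {"moves": [[0.15,0.05,0,0],[0.3,0.1,0,0],[0.45,0.14,0,0],[0.6,0.19,0,0],[0.68,0.22,0,0],[0.73,0.23,0,0],[0.73,0.23,0,0],[0.73,0.23,0,0],[0.73,0.23,0,0]]}}

```text
time: 20.95
ee_pos: [0.5183, -0.1989, 0.0559]
tcp_rot: [-180.0, -0.0, -162.9]
wrist_force: [-0.3, -0.1, -0.5]
opening: 0.0492
grasp_force: 42.5
```

```bash
python3 asc.py a11
python3 - <<'E'
from prof import *
run("pics/a11s.png",(.5184,-.1985,.056))
o=get_obs();print(o["ee_pos"],o["wrist_force"],o["torque"],o["tcp_rot"])
E
```

```text
[ 0.5183 -0.1989  0.0559] [-0.3 -0.1 -0.5] 42.488789185881615 20.95
164 ..........-..--------...........--------
165 ..........-..-------............--------
166 ..........--.-------............--------
167 ...........-.------..............-------
168 ..............bb---..............-------
169 ..............bb--..............-..-----
170 .............bbb--..............-...----
171 .............bbb-...............-...----
172 .............bbb...............--...---.
173 ............bbb................b....---.
174 ...........bbbbb..............bbb...---.
175 ...........55bbbbb............bbb...--..
176 .........65665555bbbb........bbbb.......
177 ........677765666665bbbbb....bbbb.......
178 ........777775666776655bbbbbbbbbb.......
179 .......67777667777667765555bbbbb........
180 .......5667766777777766666655bbb........
181 .......56666566777777657766663b.........
182 .......66666456666777557777763b.........
183 ......456666.45556666467777653..........
184 ......bb4455....45566466777653..........
185 ......bbbbb55......55.556677............
186 .....bbbbbbbbb45......66666b..........
[... 3452 characters left out ...]
6.5:145 7.0:145 7.5:145 8.0:144 8.5:144 9.0:141 9.5:132 10.0:110 10.5:88 11.0:76 11.5:61 12.0:52
lid (0, 2) px/mm 0.403 -12.0:69 -11.5:101 -11.0:128 -10.5:139 -10.0:145 -9.5:146 -9.0:146 -8.5:146 -8.0:147 -7.5:146 -7.0:145 -6.5:142 -6.0:133 -5.5:126 -5.0:131 -4.5:135 -4.0:137 -3.5:137 -3.0:135 -2.5:135 -2.0:136 -1.5:138 -1.0:138 -0.5:139 0.0:137 0.5:136 1.0:136 1.5:137 2.0:136 2.5:134 3.0:127 3.5:118 4.0:122 4.5:133 5.0:140 5.5:144 6.0:146 6.5:147 7.0:146 7.5:145 8.0:145 8.5:142 9.0:132 9.5:109 10.0:78 10.5:56 11.0:47 11.5:44 12.0:44
[ 0.51830611 -0.19887032  0.05591178] [-0.2538264  -0.28333465 -0.62974706] [0.0385628  0.02651738 0.02241022] [-1.79999622e+02  3.38964648e-03 -1.62916228e+02]
```

The lid knuckle sits centred in the gap (residuals about 0 to 0.5 mm in the scene view). There is no contact force and the grip is steady at 42 N. Handing in.

```bash
python3 -c "
from workcell import *
print(job_done())"
```

```text
the job is handed in; nothing more can be done
None
```

I pulled the upper drawer out to its stop, lifted out the lid, and handed the job in with the lid's knuckle in the large brown case's gap, centred there to about 1 mm by camera (hole height only inferred), still gripped and with no contact force.

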